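Clip the USB hub into its desk bracket

TASK

Mount the loose grey USB hub that lies on the desk mat in the white-and-aluminium bracket that is fixed to the desk, so that it cannot shift when someone plugs in a stick: lay it flat on the cradle with its ports facing toward you, press it down over the orange catch and slide its end under the hood, against the sprung buffer, until the catch snaps fully up behind its tail; then let go. The plastic is thin, so push with feel: hub and bracket must never bear on each other with more than 30 N, downward and forward pressure taken together. Leave the things around where they are.

Things in the scene. Friction and masses are not known exactly. Their poses are not given: they have to be found in the camera images.
- hub_center (a point): Centre (half-way up) of the loose USB hub to be mounted: grey plastic bar 37 wide (x) x 108 long (y) x 16 mm high, 0.06 to 0.13 kg, lying flat and loose on the mat in front of the robot (the like hub far back on the desk belongs to the room). y runs along its length, z up, its four ports are in the long face toward its own -x; both ends are plain.
- hub_ports (a point): Middle of the hub's port face, 18.5 mm from the hub's centre toward its own -x, half-way up.
- hub: The same hub; origin at the centre of its underside, 8 mm below hub_center.
- bracket: Fixed desk bracket, origin on the desk, z up: aluminium base plate 64 (x) x 168 (y) x 2.5 mm and on it a white plastic cradle, clamped by screws in slots: the cradle (floor, hood, catch) stands anywhere from 10 mm back to 10 mm ahead along y, call it s (-10..+10 mm). Its place is not measured; it does not shift in use. Its floor is 5.5 mm above the desk, 56 x 142 mm.
- bracket_seat (a point): Bracket x = y = 0, 13.5 mm above the desk: the seated hub's centre if s = 0; in truth it is at y = s. The hub slides in along the bracket's +y, its length along y, ports toward the bracket's -x (the side nearer the robot). Apart from the hood at the +y end the cradle is open above and beside, where the hub can be held by its long sides, e.g. 10 mm from its centre toward the tail (-y).
- bracket_way (a point): Bracket y = 28 mm, on the cradle's floor: the middle of the hood's mouth if s = 0. Pocket from y = 28 + s to a hard wall at 56 + s, 38.4 mm wide (the hub's hard body is 36); roof underside 17.5 mm over the floor, hood top 28 mm over the desk, hood 50 mm wide. Lead-in wings from y = 16 + s open to about 42 mm. To lie flat before the hood the hub's centre must be at y = -27 + s or less.
- bracket_end (a point): Bracket y = 48 mm: face of the rubber buffer hidden in the pocket if s = 0 (in truth 48 + s). It yields along +y on a spring: about 2 N at first touch, 0.7 N more per mm. 6 mm in (6 to 7 N plus friction) the hub's tail has passed the catch; 2 mm farther the wall stops the hub hard. Let go, the buffer pushes the hub back against the catch, or out if the catch is not up.
- catch (a joint): Orange sprung catch in the cradle's floor, travel in m: 0 = up (4 mm above the floor), 0.0045 = pressed down flush. Pressing takes 1.2 to 3 N, more than the hub's weight: the hub lies flat over it only while held down. 19 mm wide; its upright face at bracket y = -54 + s looks to +y, behind it a slope and thumb tab to -86 + s. It rises by itself once the hub's tail is past.
- tape: Roll of masking tape lying flat, 100 mm across, 24 mm high, beside the work: to be left alone. Origin at the centre of its underside.
- stapler_red: Red stapler, 138 x 40 x 48 mm: to be left alone. Origin at the centre of its underside.
- cup: Black and white mug, 82 mm across, 97 mm high, handle to one side: to be left alone. Origin on its underside.

How it is judged:
At the end, for the whole second after the job is handed in: Hub flat on the cradle's floor (centre 12 to 15 mm above the desk, tilt under 0.03 rad), within 3 mm of the middle sideways, 13 mm short of to 14 mm past the bracket's origin along it, in line within 0.06 rad, ports toward the bracket's -x, catch up behind its tail (within 1 mm), at rest (y of hub_center in the frame of bracket between -0.013 and 0.014 m and x of hub_center in the frame of bracket between -0.003 and 0.003 m and z of hub_center in the frame of bracket between 0.012 and 0.015 m and x of hub_ports in the frame of bracket below -0.012 m and angle between the y axis of hub_center and the y axis of bracket, either way round below 0.06 rad and angle between hub_center's own z axis and vertical below 0.03 rad and value of joint catch below 0.001 m and linear speed of hub below 0.01 m/s); the robot touches nothing.
It fails at once if The hub and the bracket press on each other with more than 30 N (contact force between hub and bracket above 30 N).
It fails at once if The tape roll is shifted by more than 20 mm or tipped over (distance of tape from where it was at the start of the episode above 0.02 m or angle between tape's own z axis and vertical above 0.3 rad).
It fails at once if The mug is shifted by more than 20 mm or tipped over (distance of cup from where it was at the start of the episode above 0.02 m or angle between cup's own z axis and vertical above 0.3 rad).
It fails at once if The stapler is shifted by more than 20 mm or tipped over (distance of stapler_red from where it was at the start of the episode above 0.02 m or angle between stapler_red's own z axis and vertical above 0.3 rad).
It also fails if it takes over 64 s, if anything falls off the work surface, if the arm or the gripper's body presses on something with over 40 N, if the wrist force passes 120 N, or if a joint passes its speed limit or range.

ROBOT

A 7-joint arm with a two-finger parallel gripper is mounted at the origin on a cart in front of the work surface, level with it; the furniture and walls round the work are solid. World frame = base frame: x ahead of the robot, y to its left, z up, the work surface at z = 0. Lengths are in m, angles in rad, forces in N, time in s.
With the tool pointing down it reaches from about 0.4 to 0.875 m from the base axis. Payload 4.4 kg.
Tool frame: the origin (TCP) lies between the finger pads; the fingertips stand 14 mm ahead of it and the grasp point (between the pads) lies 5 mm behind it; z points along the fingers, y is the line along which they close (so a half turn about z gives the same grasp; the last joint's range is limited). The gripper opens to 85 mm and grips with 20 to 120 N. Pads are 22 mm wide; open, the fingers measure 114 mm over their backs; the gripper's body (76 mm by 85 mm) begins 54 mm behind the grasp point. The pads swing forward as they close: fully open they stand 13 mm farther back than shut.
Start: joints at [-1.365, 0.628, 0.038, 1.517, -0.027, 0.996, -0.02], TCP at [0.174, 0.626, 0.245] pointing down, gripper open.
Joint ranges: [-3.06, 3.06], [-0.37, 2.12], [-1.25, 1.32], [0.18, 2.47], [-1.1, 4.24], [0.23, 1.98], [-2.94, 2.94]. Speed limits (rad/s): [2.57, 2.57, 3.14, 3.14, 3.14, 3.14, 3.14].

INTERFACE

Orientations are given as a rotation vector (axis times angle).
In Python, from bench import r gives the robot as it stands. The module is installed in compiled form; this text tells all that it offers.
- The arm moves only by the shell command python3 -m crank 'ROWS' [FORCE]. ROWS is JSON, a list that holds one entry, the list of rows, each a list of 7 numbers: the shift along the tool's x, y, z in m, then the turn, a rotation vector about the tool's x, y, z in degrees, then the closure, from -1 (fully open) to 1 (shut). A call has 1 to 12 rows; each row is the pose to reach, as a shift and turn from the pose commanded when the call began, along the tool's axes at that moment; what a row does not reach only later rows make up. A row lasts 1/8 s, in which the tool goes at most 62.5 mm and 10.7 degrees, less where a joint would pass 70% of its speed; a pose out of reach is approached as far as the arm can. A call with a gripper value outside its range is refused whole. The fingers move at their own pace and stop on an object; FORCE is the grip in N (left out, the last holds). Time passes only in rows, so rows that repeat a pose let the fingers close. It gives the time, the measured TCP pose, the force, the opening and the grip force at its end, in the units of the state.
- r.get_state(): the state, without advancing time (a new reading comes with each control period).
- r.read_camera(name): name is "scene" or "side" or "wrist"; returns a dict with "pixels" (480x640x3 uint8, blue, green, red), "z_map" (480x640 float32, m along the optical axis (not along the pixel's ray), 0 where there is no reading), "fx", "fy", "cx", "cy" (pixels), "rvec" (rotation vector, rad) and "tvec" (3), from world to camera coordinates, as OpenCV has them; the wrist camera has in their place "tool_from_camera" (4x4, takes a point from camera to tool coordinates, whose origin is the TCP and whose axes are the flange's). Camera axes: x right, y down, z forward; pixel columns grow to the right and rows downward; lengths in m; the calibration is good to about 2 mm. The wrist camera is an equidistant fisheye: a pixel r from the principal point sees the ray r / f radians off the axis. A picture is of the moment at which its call begins: read the wrist's pose just before it.
- r.finish_job(): hands the job in; it is judged then, once.
Trained networks look in a picture, given as the dict that the camera call returned (one of the last four; its "shot" number tells which), for a name from the list of things; names that differ only in an ending like _2 or _b are one class to them, and where a whole thing is asked for, a point or a joint stands for the part that bears it (a point fixed in the world has none). Each returns a list of dicts, best first, with "confidence" (0 to 1); they miss things now and then, are a little off and sometimes report something else, mostly with a low value. They report only what shows in the picture. A call takes as long as a camera call.
- r.search_frame(picture, target): "extent" ([centre column, centre row, width, height] in pixels, round what is visible of it).
- r.trace(picture, target): "region" (480x640 bool, what is visible of it) and "extent" ([centre column, centre row, width, height] in pixels, round what is visible of it).
- r.place_of(picture, target): "point" ([column, row] in pixels: a listed point, or the origin of a listed thing).
The state is a dict: "time": time; "qpos": joint angles; "qd": joint speeds; "effort": joint torques, N m; "tool_pos": TCP position; "eef_rot": TCP orientation; "contact_force": force on the tool from outside, world axes, zero at the start; "ft_torque": the same for the moment, N m; "width": opening from 0.0 (shut) to 1.0 (fully open); "grip_force": force on a finger pad.
Only numpy, scipy, OpenCV 4.12 (cv2) and the standard library are available. Lean on these libraries where they do the work, as an engineer would, in place of code of your own. Each camera call takes 0.05 s, during which the arm holds its last target. There are 200 camera calls.

## Working session

There is one attempt and no reset: what is moved stays moved. The work goes in short steps, Python scripts to look and compute and a shell command to move; the robot and the scene stay as the last step left them, time stands still between calls to the robot, and variables do not carry over. Pictures are saved under pics/ and viewed, at most 10 in all, crops included, and the job is handed in when it is done.

```bash
mkdir -p pics; cat > h.py <<'E'
import numpy as np, cv2
from bench import r
from scipy.spatial.transform import Rotation as R
def world(p,u,v,depth=None,z=None):
    """pixel -> world for fixed cameras, by depth map or plane z"""
    Rm=R.from_rotvec(np.ravel(p['rvec'])).as_matrix(); t=np.ravel(p['tvec'])
    d=np.array([(u-p['cx'])/p['fx'],(v-p['cy'])/p['fy'],np.ones_like(u,dtype=float)])
    o=-Rm.T@t; w=Rm.T@d
    if z is not None: k=(z-o[2])/w[2]
    else: k=depth
    return (o[:,None]+w.reshape(3,-1)*k).T
def wristpts(p,st,u,v,depth):
    u=np.asarray(u,float);v=np.asarray(v,float)
    x=(u-p['cx'])/p['fx'];y=(v-p['cy'])/p['fy'];th=np.hypot(x,y);s=np.where(th>1e-9,np.tan(th)/np.maximum(th,1e-9),1)
    c=np.array([x*s*depth,y*s*depth,depth,np.ones_like(x)])
    T=np.eye(4);T[:3,:3]=R.from_rotvec(st['eef_rot']).as_matrix();T[:3,3]=st['tool_pos']
    return (T@p['tool_from_camera']@c)[:3].T
E
python3 - <<'E'
from h import *
st=r.get_state();print({k:np.round(v,3) for k,v in st.items()})
for c in ['scene','side']:
    p=r.read_camera(c);cv2.imwrite(f'pics/{c}0.png',p['pixels'])
    for n in ['hub','hub_ports','hub_center','bracket','bracket_seat','bracket_way','bracket_end','catch','tape','stapler_red','cup']:
        try:
            for q in r.place_of(p,n)[:2]:
                u,v=q['point'];ui,vi=int(np.clip(round(u),0,639)),int(np.clip(round(v),0,479))
                print(c,n,round(q['confidence'],2),np.round([u,v]),world(p,u,v,p['z_map'][vi,ui]).round(3))
        except Exception as e: print(n,e)
    print(p['fx'],(-R.from_rotvec(np.ravel(p['rvec'])).as_matrix().T@np.ravel(p['tvec'])).round(3))
E
```

```text
{'time': np.float64(0.0), 'qpos': array([-1.365,  0.629,  0.038,  1.518, -0.027,  0.996, -0.02 ]), 'qd': array([-0.001,  0.001,  0.002,  0.001,  0.   , -0.003,  0.001]), 'effort': array([-0.0000e+00, -5.6341e+01,  1.2270e+00, -1.9343e+01,  1.1000e-02,
        1.1000e-02, -0.0000e+00]), 'tool_pos': array([0.174, 0.626, 0.244]), 'eef_rot': array([-4.250e-01, -3.112e+00,  3.000e-03]), 'contact_force': array([ 0.543, -0.013, -0.168]), 'ft_torque': array([-0.014,  0.022, -0.023]), 'grip_force': np.float64(0.0), 'width': np.float64(1.0)}
scene hub 0.94 [335. 277.] [[0.511 0.055 0.014]]
scene hub_ports 0.92 [337. 279.] [[0.508 0.052 0.008]]
scene hub_center 0.97 [334. 274.] [[0.518 0.05  0.014]]
scene bracket 0.59 [420. 219.] [[ 0.53  -0.213  0.026]]
scene bracket_seat 0.63 [423. 220.] [[ 0.544 -0.243  0.005]]
scene bracket_way 0.73 [413. 224.] [[ 0.527 -0.185  0.027]]
scene bracket_end 0.7 [405. 226.] [[ 0.54  -0.177  0.018]]
catch it knows: bracket, bracket_end, bracket_seat, bracket_way, cup, hub, hub_center, hub_ports, stapler_red, tape
scene tape 0.79 [338. 213.] [[ 0.672 -0.093  0.021
[... 266 characters left out ...]
 0.62 [338. 193.] [[ 0.546 -0.278  0.005]]
side hub_center 0.69 [335. 255.] [[0.516 0.044 0.015]]
side hub_center 0.24 [338. 199.] [[ 0.54  -0.208  0.029]]
side bracket 0.9 [339. 200.] [[ 0.536 -0.205  0.026]]
side bracket_seat 0.62 [337. 196.] [[ 0.548 -0.256  0.008]]
side bracket_way 0.78 [335. 207.] [[ 0.545 -0.174  0.02 ]]
side bracket_end 0.57 [333. 205.] [[ 0.55  -0.177  0.024]]
catch it knows: bracket, bracket_end, bracket_seat, bracket_way, cup, hub, hub_center, hub_ports, stapler_red, tape
side tape 0.63 [274. 219.] [[ 0.715 -0.127 -0.006]]
side stapler_red 0.95 [277. 186.] [[ 0.744 -0.292  0.003]]
side cup 0.75 [317. 355.] [[0.507 0.395 0.026]]
551.1358956204211 [0.382 1.163 0.899]
```

View pics/scene0.png

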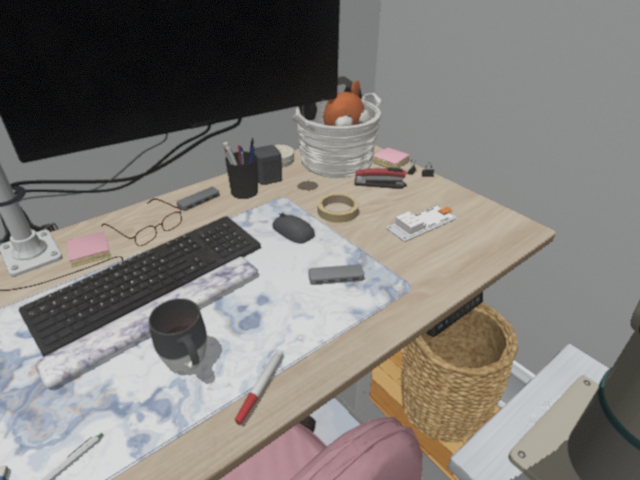

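View pics/side0.png

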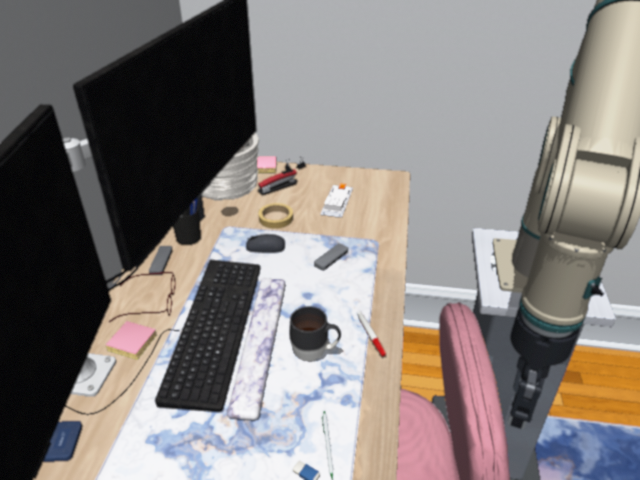

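The scene view shows the hub at (335,275) on the mat, ports facing the camera. The bracket is at (420,222), with its white hood toward the hub and the orange catch at the far (-y) end. The tape (338,208) and stapler (380,178) are behind.

```bash
python3 - <<'E'
from h import *
for c in ['scene','side']:
    p=r.read_camera(c)
    for n in ['hub','bracket','tape','stapler_red']:
        for q in r.trace(p,n)[:1]:
            v,u=np.nonzero(q['region']&(p['z_map']>0))
            w=world(p,u,v,p['z_map'][v,u]); 
            m=w[:,2]>np.percentile(w[:,2],30) if n=='hub' else w[:,2]>-.01
            print(c,n,round(q['confidence'],2),len(u),np.percentile(w[:,2],[5,50,95]).round(3),cv2.minAreaRect((w[m,:2]*1000).astype(np.float32)))
            if n=='hub':
              e=cv2.minAreaRect(np.c_[world(p,u,v,z=.012)[:,:2]*1000].astype(np.float32));print(e)
            if n=='bracket':
              hsv=cv2.cvtColor(p['pixels'],cv2.COLOR_BGR2HSV)[v,u];o=(hsv[:,0]<18)&(hsv[:,1]>130);print('orange',w[o].mean(0).round(3),o.sum(), 'hood',w[w[:,2]>.02].mean(0).round(3))
E
```

```text
scene hub 0.84 861 [0.004 0.015 0.017] ((522.4386596679688, 44.65764236450195), (106.0882568359375, 37.635250091552734), 59.478004455566406)
((519.5025634765625, 45.88974380493164), (107.23290252685547, 51.229732513427734), 58.14764404296875)
scene bracket 0.81 1341 [-0.001  0.006  0.028] ((555.5823974609375, -250.5648193359375), (192.24977111816406, 92.42715454101562), 85.02307891845703)
orange [ 0.534 -0.312  0.008] 41 hood [ 0.545 -0.193  0.026]
scene tape 0.83 850 [-0.001  0.015  0.022] ((704.465576171875, -117.87493896484375), (98.27832794189453, 99.50520324707031), 7.544571876525879)
scene stapler_red 0.85 1027 [-0.002  0.018  0.043] ((764.4639282226562, -323.7030029296875), (139.77020263671875, 127.85247039794922), 46.234352111816406)
side hub 0.74 501 [0.003 0.015 0.019] ((524.9050903320312, 45.952213287353516), (109.40973663330078, 40.141387939453125), 58.45490646362305)
((525.2471313476562, 46.454986572265625), (121.8956298828125, 49.3218879699707), 60.30393981933594)
side bracket 0.78 617 [0.002 0.008 0.029] ((545.1373291015625, -239.25755310058594), (173.04037475585938, 62.75851821899414), 84.55164337158203)
orange [ 0.54  -0.313  0.009] 17 hood [ 0.548 -0.191  0.027]
side tape 0.86 612 [-0.001  0.016  0.024] ((712.7200927734375, -136.01406860351562), (96.18794250488281, 140.89173889160156), 10.892845153808594)
side stapler_red 0.57 642 [-0.     0.02   0.044] ((756.6930541992188, -316.8323974609375), (148.8302001953125, 105.36827087402344), 44.504600524902344)
```

```bash
python3 -m crank '[[[-0.041,-0.039,0,0,0,9,-1],[-0.082,-0.079,0,0,0,18,-1],[-0.123,-0.118,0,0,0,27,-1],[-0.163,-0.157,0.01,0,0,36,-1],[-0.204,-0.197,0.02,0,0,45,-1],[-0.245,-0.236,0.03,0,0,54,-1],[-0.286,-0.275,0.04,0,0,63,-1],[-0.327,-0.315,0.05,0,0,72,-1],[-0.368,-0.354,0.06,0,0,81,-1],[-0.408,-0.393,0.07,0,0,90,-1],[-0.449,-0.433,0.08,0,0,98,-1],[-0.490,-0.472,0.085,0,0,105.5,-1]]]' 30
python3 - <<'E'
from h import *
st=r.get_state();p=r.read_camera('wrist');cv2.imwrite('pics/w1.png',p['pixels'])
M=R.from_rotvec(st['eef_rot']).as_matrix();print(st['tool_pos'].round(3),np.degrees(np.arctan2(M[1,1],M[0,1])),p['tool_from_camera'].round(3))
for n in ['hub_center','hub_ports']:
    for q in r.place_of(p,n)[:2]:
        u,v=q['point'];d=p['z_map'][int(v),int(u)];print(n,q['confidence'],u,v,wristpts(p,st,[u],[v],d).round(4))
q=r.trace(p,'hub')[0];v,u=np.nonzero(q['region']&(p['z_map']>0));w=wristpts(p,st,u,v,p['z_map'][v,u]);m=w[:,2]>np.median(w[:,2])-.004
print(q['confidence'],np.median(w[:,2]),cv2.minAreaRect((w[m,:2]*1000).astype(np.float32)))
E
```

```text
time: 3.1
tool_pos: [0.5206, 0.0385, 0.16]
eef_rot: [-2.738, -1.54, -0.0]
contact_force: [0.6, 0.1, -0.0]
width: 1.004
grip_force: 0.0
[0.521 0.038 0.16 ] -31.30305161923727 [[ 0.001 -0.964 -0.265  0.068]
 [ 1.     0.001  0.001  0.001]
 [-0.001 -0.265  0.964 -0.129]
 [ 0.     0.     0.     1.   ]]Traceback (most recent call last):
  File "<stdin>", line 6, in <module>
  File "h.py", line 15, in wristpts
    c=np.array([x*s*depth,y*s*depth,depth,np.ones_like(x)])
ValueError: setting an array element with a sequence. The requested array has an inhomogeneous shape after 1 dimensions. The detected shape was (4,) + inhomogeneous part.
```

View pics/w1.png

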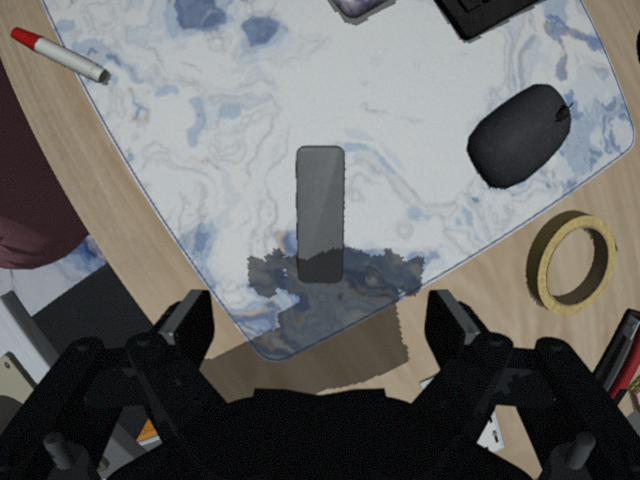

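The wrist view shows the hub at (320,213), upright in the picture and centred between the fingers; the tape is at (572,265) and the bracket is hidden behind the gripper.

```bash
sed -i 's/    x=(u-p/    depth=depth+0*u; x=(u-p/' h.py; cat > look.py <<'E'
from h import *
st=r.get_state();p=r.read_camera('wrist')
M=R.from_rotvec(st['eef_rot']).as_matrix();print(st['tool_pos'].round(4),np.degrees(np.arctan2(M[1,1],M[0,1])))
def pt(n):
    for q in r.place_of(p,n)[:2]:
        u,v=q['point'];d=p['z_map'][min(int(v),479),int(u)];print(n,round(q['confidence'],2),u,v,wristpts(p,st,[u],[v],d).round(4))
def rect(n='hub'):
    q=r.trace(p,n)[0];v,u=np.nonzero(q['region']&(p['z_map']>0));w=wristpts(p,st,u,v,p['z_map'][v,u]);m=abs(w[:,2]-np.median(w[:,2]))<.004
    print(n,q['confidence'],np.median(w[:,2]),cv2.minAreaRect((w[m,:2]*1000).astype(np.float32)))
    return u,v,w
E
python3 - <<'E'
from look import *
pt('hub_center');pt('hub_ports');rect()
E
```

```text
[0.5231 0.0325 0.1606] -31.721696139419578
hub_center 0.77 312.0 207.9 [[0.5274 0.045  0.016 ]]
hub_ports 0.8 287.1 210.2 [[5.078e-01 5.130e-02 5.000e-04]]
hub_ports 0.72 311.2 212.5 [[0.5253 0.0426 0.0176]]
hub 0.79 0.016536246844129437 ((525.1380615234375, 42.649391174316406), (106.8820571899414, 36.38984298706055), 58.816986083984375)
```

```bash
python3 -m crank '[[[0,-0.003,0.04,0,0,0,-1],[0,-0.003,0.08,0,0,0,-1],[0,-0.003,0.12,0,0,0,-1],[0,-0.003,0.142,0,0,0,-1],[0,-0.003,0.142,0,0,0,-1],[0,-0.003,0.142,0,0,0,1],[0,-0.003,0.142,0,0,0,1],[0,-0.003,0.142,0,0,0,1],[0,-0.003,0.142,0,0,0,1],[0,-0.003,0.142,0,0,0,1],[0,-0.003,0.142,0,0,0,1],[0,-0.003,0.142,0,0,0,1]]]' 60
```

```text
time: 4.9
tool_pos: [0.5182, 0.0417, 0.0197]
eef_rot: [2.735, 1.545, 0.004]
contact_force: [-0.5, 0.8, 8.8]
width: 0.4
grip_force: 60.0
```

```bash
python3 -m crank '[[[0,0,-0.03,0,0,0,1],[0,0,-0.07,0,0,0,1],[0,0,-0.1,0,0,0,1],[0,0,-0.1,0,0,0,1],[0,0,-0.1,0,0,0,1],[0,0,-0.1,0,0,0,1]]]'
python3 - <<'E'
from look import *
u,v,w=rect()
M=R.from_rotvec(st['eef_rot']).as_matrix()
l=(w-st['tool_pos'])@M
print(np.percentile(l,[2,10,50,90,98],axis=0).round(4), st['contact_force'])
cv2.imwrite('pics/w2.png',p['pixels'])
E
python3 - <<'E'
from h import *
p=r.read_camera('scene')
for n in ['hub_center','hub_ports']:
    for q in r.place_of(p,n)[:1]:
        a,b=q['point'];print(n,q['confidence'],a,b,world(p,a,b,p['z_map'][int(b),int(a)]))
E
```

```text
time: 5.65
tool_pos: [0.5163, 0.0415, 0.1173]
eef_rot: [-2.734, -1.545, 0.003]
contact_force: [-0.1, -0.8, -1.7]
width: 0.401
grip_force: 60.5
[0.5163 0.0415 0.1173] -31.068501645149784
hub 0.64 0.1140794851645168 ((521.3485107421875, 47.24932861328125), (101.64718627929688, 36.539825439453125), 58.82364273071289)
[[-0.0384 -0.0157  0.0019]
 [-0.0269 -0.0127  0.0024]
 [ 0.0178  0.0013  0.0032]
 [ 0.051   0.0151  0.0041]
 [ 0.0571  0.0182  0.0059]] [-0.11251788 -0.82738379 -1.65141829]
hub_center 0.91 339.8 236.9 [[0.49179776 0.06304441 0.12581808]]
hub_ports 0.98 340.8 242.1 [[0.49347657 0.05862012 0.11128097]]
```

View pics/w2.png

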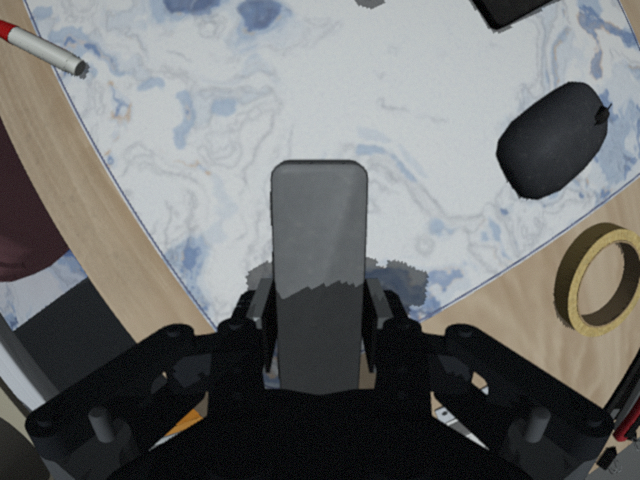

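The hub sits level and straight in the grip, with its front edge at (320,165); the centre is about 5 mm ahead of the TCP.

```bash
python3 -m crank '[[[0,0,-0.03,0,0,0,1],[-0.05,0.033,-0.05,0,0,-4,1],[-0.1,0.066,-0.063,0,0,-8,1],[-0.15,0.098,-0.063,0,0,-12,1],[-0.2,0.131,-0.063,0,0,-16,1],[-0.25,0.164,-0.063,0,0,-20,1],[-0.3,0.197,-0.063,0,0,-24,1],[-0.34,0.223,-0.063,0,0,-26,1],[-0.36,0.236,-0.063,0,0,-26,1],[-0.36,0.236,-0.063,0,0,-26,1],[-0.36,0.236,-0.063,0,0,-26,1],[-0.36,0.236,-0.063,0,0,-26,1]]]'
cat > br.py <<'E'
from look import *
cv2.imwrite('pics/last.png',p['pixels'])
for n in ['bracket','bracket_seat','bracket_way','bracket_end']: pt(n)
u,v,w=rect('bracket')
hsv=cv2.cvtColor(p['pixels'],cv2.COLOR_BGR2HSV)[v,u];o=(hsv[:,0]<18)&(hsv[:,1]>130);print('orange',cv2.minAreaRect((w[o,:2]*1000).astype(np.float32)),o.sum())
for a,b in [(.0,.004),(.004,.0075),(.024,.031)]:
    k=(w[:,2]>a)&(w[:,2]<b);print(a,b,k.sum(),cv2.minAreaRect((w[k,:2]*1000).astype(np.float32)) if k.sum()>5 else '')
np.savez('br.npz',w=w,u=u,v=v,hsv=hsv)
E
python3 br.py
```

```text
time: 7.4
tool_pos: [0.5341, -0.3866, 0.1811]
eef_rot: [-2.314, -2.123, -0.001]
contact_force: [0.3, 0.4, -1.4]
width: 0.405
grip_force: 60.5
[ 0.5341 -0.3866  0.1811] -4.943256914295228
bracket 0.96 315.9 41.1 [[ 0.5457 -0.2414  0.0062]]
bracket_seat 0.69 313.9 37.0 [[ 0.5444 -0.2375  0.0056]]
bracket_way 0.91 317.1 4.8 [[ 0.5488 -0.2173  0.029 ]]
bracket 0.72 0.006184079390823466 ((543.4806518554688, -266.7019958496094), (129.1958770751953, 64.1058578491211), 84.94989013671875)
orange ((539.4893798828125, -315.2381286621094), (31.778160095214844, 19.412954330444336), 85.18099975585938) 933
0.0 0.004 1464 ((543.8336181640625, -262.65087890625), (121.06646728515625, 64.38737487792969), 84.95307922363281)
0.004 0.0075 7587 ((543.5675659179688, -267.0036315917969), (128.60791015625, 63.53541946411133), 84.98019409179688)
0.024 0.031 475 ((548.4911499023438, -214.8807373046875), (5.9580793380737305, 49.84679412841797), 85.17720794677734)
```

View pics/last.png

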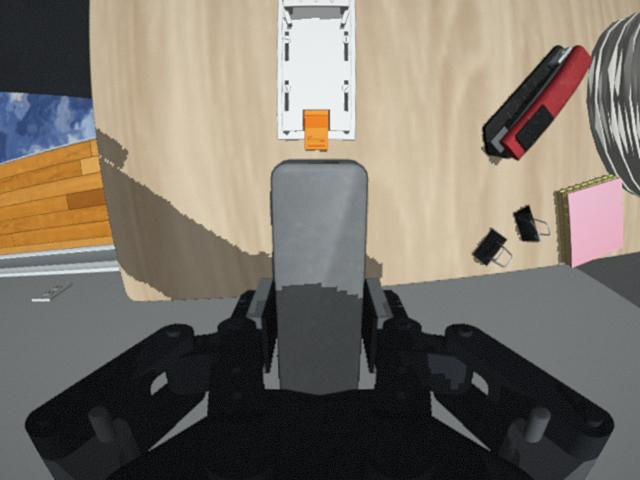

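The hub points up the picture. The bracket ahead spans (278–355, 0–140), orange catch at (316,130), stapler at (535,100) well clear.

```bash
cat > fit.py <<'E'
from look import *
q=r.trace(p,'hub')
for q in q[:2]:
    v,u=np.nonzero(q['region']&(p['z_map']>0));w=wristpts(p,st,u,v,p['z_map'][v,u])
    M=R.from_rotvec(st['eef_rot']).as_matrix();l=(w-st['tool_pos'])@M
    m=abs(l[:,2]-np.median(l[:,2]))<.005
    a=l[m]; print(round(q['confidence'],2),cv2.minAreaRect((a[:,:2]*1000).astype(np.float32)),a[:,0].max(),np.linalg.lstsq(np.c_[a[:,:2],np.ones(len(a))],a[:,2],rcond=None)[0],
      'side lines',[(round(x,3),a[abs(a[:,0]-x)<.002,1].min().round(4),a[abs(a[:,0]-x)<.002,1].max().round(4)) for x in (.025,.035,.045,.052)])
E
python3 fit.py
```

```text
[ 0.5337 -0.3883  0.1814] -5.041030353234755
0.62 ((6.9152679443359375, 1.4018268585205078), (36.77001953125, 101.61026763916016), 89.94970703125) 0.05773044351708055 [ 0.0031598  -0.00064328  0.00321491] side lines [(0.025, np.float64(-0.016), np.float64(0.0192)), (0.035, np.float64(-0.0168), np.float64(0.0193)), (0.045, np.float64(-0.0169), np.float64(0.0195)), (0.052, np.float64(-0.0161), np.float64(0.0193))]
```

```bash
python3 -m crank '[[[0.05,-0.001,0.02,0,0,0,1],[0.09,-0.002,0.06,0,0,0,1],[0.104,-0.002,0.1,0,0,0,1],[0.104,-0.002,0.125,0,0,0,1],[0.104,-0.002,0.125,0,0,0,1],[0.104,-0.002,0.125,0,0,0,1],[0.104,-0.002,0.125,0,0,0,1]]]'
python3 br.py;python3 fit.py
```

```text
time: 8.68
tool_pos: [0.5415, -0.2859, 0.0578]
eef_rot: [2.316, 2.119, 0.001]
contact_force: [-0.2, -0.3, -0.4]
width: 0.402
grip_force: 60.5
[ 0.5415 -0.2859  0.0578] -5.105700027350797
bracket_seat 0.28 319.2 292.5 [[ 0.5438 -0.2789  0.0541]]
bracket_way 0.98 316.9 116.3 [[ 0.5489 -0.2112  0.0288]]
bracket_end 0.97 316.1 75.0 [[ 0.5502 -0.1933  0.0282]]
bracket_end 0.39 316.8 118.4 [[ 0.5488 -0.212   0.0278]]
bracket 0.89 0.007781951843483001 ((547.05712890625, -224.79006958007812), (137.3976287841797, 63.12502670288086), 85.10091400146484)
orange ((0.0, 0.0), (0.0, 0.0), 0.0) 0
0.0 0.004 5948 ((547.2271118164062, -224.7615966796875), (139.103759765625, 64.56624603271484), 85.17357635498047)
0.004 0.0075 5089 ((547.0732421875, -224.79441833496094), (137.35865783691406, 63.03181076049805), 85.069091796875)
0.024 0.031 10562 ((549.478759765625, -197.3274688720703), (39.89202880859375, 50.640403747558594), 84.971923828125)
[ 0.5409 -0.285   0.0567] -5.077054044323602
0.62 ((6.914661407470703, 1.4358673095703125), (101.62264251708984, 36.840919494628906), 0.005479368846863508) 0.05772622057035803 [ 0.00330874 -0.00026873  0.00318948] side lines [(0.025, np.float64(-0.0161), np.float64(0.0192)), (0.035, np.float64(-0.0168), np.float64(0.0194)), (0.045, np.float64(-0.0169), np.float64(0.0195)), (0.052, np.float64(-0.0161), np.float64(0.0192))]
```

View pics/last.png

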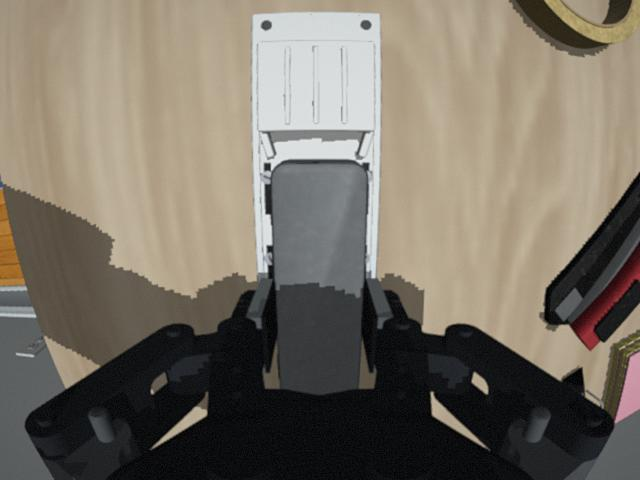

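The hub is over the cradle in line with it. Its front edge is at row 162 and the hood mouth at row 131 (about 10 mm gap). Lateral offset is about 1 mm, which I'll correct.

```bash
python3 -m crank '[[[0,-0.001,0.012,0,0,0,1],[0,-0.001,0.024,0,0,0,1],[0,-0.001,0.024,0,0,0,1],[0,-0.001,0.024,0,0,0,1],[0,-0.001,0.024,0,0,0,1]]]'; python3 -m crank '[[[0,0,0.002,0,0,0,1],[0,0,0.004,0,0,0,1],[0,0,0.004,0,0,0,1],[0,0,0.004,0,0,0,1]]]';python3 -m crank '[[[0,0,0.001,0,0,0,1],[0,0,0.002,0,0,0,1],[0,0,0.002,0,0,0,1],[0,0,0.002,0,0,0,1]]]'
```

```text
time: 9.7
tool_pos: [0.5397, -0.2849, 0.0324]
eef_rot: [-2.318, -2.121, 0.0]
contact_force: [-0.5, 0.8, -0.6]
width: 0.401
grip_force: 60.5
time: 10.2
tool_pos: [0.5398, -0.2848, 0.0284]
eef_rot: [2.317, 2.121, 0.0]
contact_force: [0.7, 0.6, -0.3]
width: 0.398
grip_force: 60.7
time: 10.7
tool_pos: [0.5398, -0.2848, 0.0264]
eef_rot: [2.317, 2.121, 0.0]
contact_force: [0.8, 0.7, 1.3]
width: 0.399
grip_force: 60.7
```

```bash
for i in 1; do python3 -m crank '[[[0,0,0.001,0,0,0,1],[0,0,0.001,0,0,0,1],[0,0,0.001,0,0,0,1]]]'; done; python3 -m crank '[[[0,0,0.0005,0,0,0,1],[0,0,0.0005,0,0,0,1],[0,0,0.0005,0,0,0,1]]]'
```

```text
time: 11.08
tool_pos: [0.5398, -0.2849, 0.0254]
eef_rot: [2.318, 2.121, 0.0]
contact_force: [0.7, -0.5, 2.1]
width: 0.401
grip_force: 60.9
time: 11.45
tool_pos: [0.5398, -0.2849, 0.0252]
eef_rot: [2.318, 2.121, 0.0]
contact_force: [-0.3, 0.4, 5.9]
width: 0.403
grip_force: 61.2
```

```bash
python3 -m crank '[[[0.004,0,0,0,0,0,1],[0.008,0,0,0,0,0,1],[0.012,0,0,0,0,0,1],[0.012,0,0,0,0,0,1]]]'; python3 -m crank '[[[0.003,0,0,0,0,0,1],[0.006,0,0,0,0,0,1],[0.006,0,0,0,0,0,1]]]'; python3 fit.py
```

```text
time: 11.95
tool_pos: [0.5412, -0.273, 0.0252]
eef_rot: [2.317, 2.12, 0.0]
contact_force: [0.1, -2.5, 5.8]
width: 0.4
grip_force: 61.3
time: 12.32
tool_pos: [0.5417, -0.2672, 0.0252]
eef_rot: [2.317, 2.12, -0.0]
contact_force: [-0.4, -2.6, 5.8]
width: 0.398
grip_force: 61.3
[ 0.5417 -0.2672  0.0252] -5.07377112729908
0.63 ((3.3739089965820312, 1.2418365478515625), (36.83113098144531, 94.47718048095703), 89.85615539550781) 0.050638568942597856 [-0.00148306 -0.00216151  0.00313909] side lines [(0.025, np.float64(-0.0161), np.float64(0.0193)), (0.035, np.float64(-0.0168), np.float64(0.0193)), (0.045, np.float64(-0.0169), np.float64(0.0194)), (0.052, np.float64(0.0078), np.float64(0.0123))]Traceback (most recent call last):
  File "fit.py", line 8, in <module>
    'side lines',[(round(x,3),a[abs(a[:,0]-x)<.002,1].min().round(4),a[abs(a[:,0]-x)<.002,1].max().round(4)) for x in (.025,.035,.045,.052)])
                              ~~~~~~~~~~~~~~~~~~~~~~~~~~~^^
    return umr_minimum(a, axis, None, out, keepdims, initial, where)
ValueError: zero-size array to reduction operation minimum which has no identity
```

```bash
python3 -m crank '[[[0.003,0,0,0,0,0,1],[0.006,0,0,0,0,0,1],[0.01,0,0,0,0,0,1],[0.01,0,0,0,0,0,1]]]'; python3 -m crank '[[[0.002,0,0,0,0,0,1],[0.004,0,0,0,0,0,1],[0.004,0,0,0,0,0,1]]]'; python3 -m crank '[[[0.001,0,0,0,0,0,1],[0.002,0,0,0,0,0,1],[0.002,0,0,0,0,0,1]]]'
```

```text
time: 12.92
tool_pos: [0.5426, -0.2571, 0.0252]
eef_rot: [2.317, 2.12, 0.0]
contact_force: [0.1, -2.8, 6.2]
width: 0.403
grip_force: 61.3
time: 13.3
tool_pos: [0.5429, -0.2542, 0.0253]
eef_rot: [2.316, 2.119, -0.001]
contact_force: [-1.0, -4.4, 6.2]
width: 0.404
grip_force: 61.2
time: 13.68
tool_pos: [0.5429, -0.2534, 0.0253]
eef_rot: [2.316, 2.117, -0.002]
contact_force: [-0.5, -5.8, 5.7]
width: 0.398
grip_force: 61.2
```

```bash
for i in 1; do python3 -m crank '[[[0.001,0,0,0,0,0,1],[0.002,0,0,0,0,0,1],[0.002,0,0,0,0,0,1]]]'; python3 -m crank '[[[0.001,0,0,0,0,0,1],[0.002,0,0,0,0,0,1],[0.002,0,0,0,0,0,1]]]';  python3 -m crank '[[[0.001,0,0,0,0,0,1],[0.002,0,0,0,0,0,1],[0.002,0,0,0,0,0,1]]]'; done
```

```text
time: 14.05
tool_pos: [0.543, -0.2521, 0.0254]
eef_rot: [2.316, 2.116, -0.003]
contact_force: [-0.1, -6.8, 4.9]
width: 0.4
grip_force: 61.2
time: 14.42
tool_pos: [0.5431, -0.2507, 0.0255]
eef_rot: [2.316, 2.115, -0.004]
contact_force: [-1.3, -8.0, 5.9]
width: 0.402
grip_force: 61.2
time: 14.8
tool_pos: [0.5432, -0.2493, 0.0255]
eef_rot: [2.315, 2.114, -0.005]
contact_force: [-0.9, -9.1, 4.5]
width: 0.402
grip_force: 61.1
```

```bash
python3 -m crank '[[[0.001,0,0,0,0,0,1],[0.0015,0,0,0,0,0,1],[0.0015,0,0,0,0,0,1]]]'; python3 -m crank '[[[0.001,0,0,0,0,0,1],[0.0015,0,0,0,0,0,1],[0.0015,0,0,0,0,0,1]]]'
```

```text
time: 15.18
tool_pos: [0.5434, -0.2476, 0.0252]
eef_rot: [2.316, 2.115, -0.005]
contact_force: [-0.7, -8.7, 2.8]
width: 0.4
grip_force: 60.9
time: 15.55
tool_pos: [0.5434, -0.2467, 0.0252]
eef_rot: [2.316, 2.114, -0.005]
contact_force: [-0.7, -9.7, 2.6]
width: 0.401
grip_force: 60.9
```

```bash
python3 -m crank '[[[-0.0015,0,0,0,0,0,1],[-0.003,0,0,0,0,0,1],[-0.003,0,0,0,0,0,1]]]'; python3 -m crank '[[[-0.0015,0,0,0,0,0,1],[-0.003,0,0,0,0,0,1],[-0.003,0,0,0,0,0,1]]]'
```

```text
time: 15.92
tool_pos: [0.5434, -0.2469, 0.0252]
eef_rot: [2.317, 2.118, -0.002]
contact_force: [-1.2, -6.2, 5.1]
width: 0.397
grip_force: 61.1
time: 16.3
tool_pos: [0.5434, -0.2482, 0.0252]
eef_rot: [2.317, 2.12, 0.0]
contact_force: [1.0, -2.1, 5.9]
width: 0.398
grip_force: 61.3
```

```bash
python3 -m crank '[[[0,0,0,0,0,0,0],[0,0,0,0,0,0,-0.5],[0,0,0,0,0,0,-1],[0,0,0,0,0,0,-1],[0,0,0,0,0,0,-1],[0,0,0,0,0,0,-1]]]'; python3 -m crank '[[[0,0,-0.02,0,0,0,-1],[0,0,-0.05,0,0,0,-1],[0,0,-0.1,0,0,0,-1],[-0.05,0,-0.14,0,0,0,-1],[-0.1,0,-0.15,0,0,0,-1],[-0.14,0,-0.15,0,0,0,-1],[-0.14,0,-0.15,0,0,0,-1],[-0.14,0,-0.15,0,0,0,-1]]]'; python3 br.py; python3 - <<'E'
from look import *
rect('hub')
E
```

```text
time: 17.05
tool_pos: [0.543, -0.2479, 0.0248]
eef_rot: [-2.318, -2.121, 0.0]
contact_force: [-0.2, 0.5, -0.1]
width: 1.001
grip_force: 0.0
time: 18.05
tool_pos: [0.5308, -0.3865, 0.1755]
eef_rot: [-2.317, -2.121, -0.002]
contact_force: [-0.1, 0.3, 0.2]
width: 0.997
grip_force: 0.0
[ 0.5308 -0.3865  0.1755] -5.064830354637822
bracket_way 0.57 322.2 4.1 [[ 0.5499 -0.2164  0.0215]]
bracket 0.92 0.006179861863887526 ((543.4874877929688, -267.95367431640625), (126.76253509521484, 64.23352813720703), 85.12777709960938)
orange ((539.2108154296875, -315.134521484375), (31.985136032104492, 19.818334579467773), 84.8223648071289) 977
0.0 0.004 1523 ((543.5670776367188, -263.802490234375), (119.09761810302734, 64.38362884521484), 84.82540130615234)
0.004 0.0075 3110 ((543.4171142578125, -268.28070068359375), (126.100341796875, 63.288455963134766), 85.14247131347656)
0.024 0.031 297 ((547.8753051757812, -216.1142578125), (4.211453437805176, 48.994590759277344), 85.25277709960938)
[ 0.5311 -0.3863  0.1748] -4.985672088605304
hub 0.88 0.02232110587552147 ((543.87890625, -257.5387878417969), (83.71391296386719, 36.43864440917969), 84.81063079833984)
```

View pics/last.png

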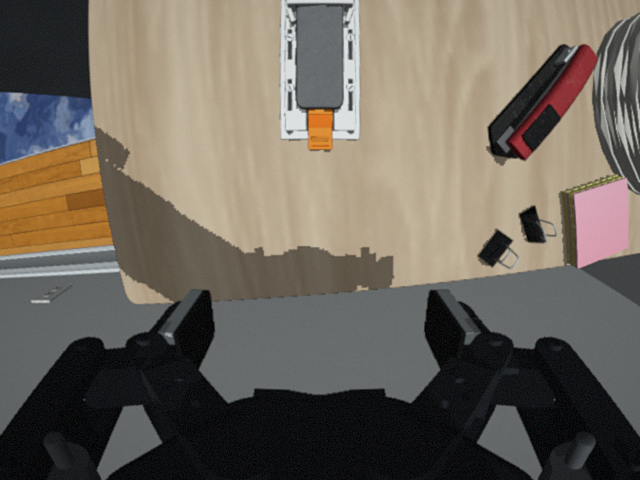

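```bash
python3 - <<'E'
import numpy as np
d=np.load('br.npz');w,h=d['w'],d['hsv'];o=(h[:,0]<18)&(h[:,1]>130);y=w[o,1]
for a in np.arange(-.332,-.297,.004):
    k=o.nonzero()[0][(y>=a)&(y<a+.004)]; print(a.round(3),len(k),np.median(w[k,2]).round(4) if len(k) else '')
k=(abs(w[:,2]-.006)<.002)&(h[:,1]<60);print('floor',np.median(w[k,2]))
E
```

```text
-0.332 93 0.0085
-0.328 114 0.0086
-0.324 116 0.0086
-0.32 116 0.0084
-0.316 126 0.0085
-0.312 127 0.0092
-0.308 126 0.0101
-0.304 127 0.0105
-0.3 32 0.0099
floor 0.0061538430353233475
```

The catch's front edge stands about 4 mm above the floor, right behind the hub's tail, so it is fully up. The fingers are clear.

```bash
python3 -c "
from bench import r
print(r.finish_job())"
```

```text
the job is handed in; nothing more can be done
None
```

I mounted the hub in the bracket and handed the job in: it lies flat under the hood with the ports toward the robot and the catch fully up behind its tail, contact forces read about 11 N at most, and I kept the arm clear of the tape, stapler and mug; the final verdict was not reported.

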